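# Loop tool out of the block, poised to trim the cup's foot

### The job

Take the loop tool with the teal handle out of the wooden tool block and hold it ready to trim the upturned cup on the turntable: loop down, the tool leaning over at about 45 degrees with the loop's straight cutting edge level, poised a finger's breadth above the middle of the cup's foot without touching it. Finish while still holding the tool there, raised and steady. Do not disturb the cup on its clay chuck, and leave the other tools in their slots and the other cups and the wooden rib where they are.

Things in the scene. Friction and masses are not known exactly. Their poses are not given: they have to be found in the camera images.
- trimmer: Loop tool, 185 mm long, about 60 g, loop down in a slot; leans up to 2 degrees there, lowest 55 mm in the slot. Origin: middle of the loop's straight cutting edge (its lowest point). z: from there up the handle (0-34 mm steel loop, to 46 brass ferrule, to 82 bare wood, 82-185 teal grip). y: along the cutting edge (loop 18 mm wide). x: thin way. Handle flat oval, 11 mm thick (x), 17 mm wide (y).
- tool_block: Fixed wooden block, 60 (x) by 196 (y) by 62 mm high, four slots in a row along y, 46 mm apart, each 13.5 (x) by 19.5 mm (y), 55 mm deep, floor 7 mm above the table. Three hold tools in any order, their y along the row; one end slot is empty. A tool must rise 55 mm to be clear. Origin: centre of the underside; z up.
- cup: Raw clay cup to be trimmed, upside down over the plug of a clay chuck in the middle of the turntable; loose, about 160 g, 75 mm across, 60 mm tall. Origin: centre of its mouth, which is below, 110 mm above the table; z up, towards the foot.
- cup_foot (a point): Centre of the cup's foot: the flat disc, 44 mm across, on top of the upturned cup, 170 mm above the table.
- turntable: Banding wheel: fixed foot, aluminium head 200 mm across, top 60 mm above the table, which turns stiffly about the vertical. Stuck on it a cone of darker clay (chuck), 112 mm across below, 84 mm at its shoulder 110 mm above the table, with a plug 54 mm across reaching 20 mm up into the cup. Origin: centre of the underside; z up.
- knife: Fettling knife with a dark wooden handle, blade down in another slot of the block, 166 mm long, handle 11 by 16 mm; a bystander. Origin: blade tip (bottom); z up along the handle.
- modelling_tool: Pale boxwood modelling tool in another slot of the block, 170 mm long, 11 by 15 mm; a bystander. Origin: bottom end; z up along it.
- ware_cup0: Another raw clay cup, standing upright on the ware board at the back (75 mm across, 60 mm high); a bystander. Origin: centre of its underside; z up.
- ware_cup1: Another raw clay cup, standing upright on the ware board at the back (75 mm across, 60 mm high); a bystander. Origin: centre of its underside; z up.
- ware_cup2: Another raw clay cup, standing upright on the ware board at the back (75 mm across, 60 mm high); a bystander. Origin: centre of its underside; z up.
- rib: Flat wooden throwing rib lying on the table between the block and the turntable, 90 by 50 by 6 mm; a bystander. Origin: centre of the underside; x along its length.
Things that resemble listed ones, but are neither listed nor needed, are in the scene too. What is shaped like the trimmer but pink is not meant.

How it is judged:
On the way:
1. the loop tool is drawn clear of its slot, loop still down (z of trimmer in the frame of tool_block above 0.064 m and angle between trimmer's own z axis and vertical below 1.2 rad and contact force between trimmer and the fingers above 0.3 N), for 0.2 s.
At the end, for the whole second after the job is handed in: Held still by the gripper alone: cutting edge within 20 mm of the foot's centre and 4 to 40 mm above it, not touching the cup; handle leaning 30 to 60 degrees from vertical, loop down; edge level within 20 degrees; cup moved under 8 mm, bystanders under 30 mm (horizontal distance between trimmer and cup_foot below 0.02 m and z of trimmer in the frame of cup_foot between 0.004 and 0.04 m and height (world z) of trimmer above 0.165 m and angle between trimmer's own z axis and vertical between 0.52 and 1.05 rad and angle between trimmer's own y axis and vertical between 1.22 and 1.92 rad and contact force between trimmer and the fingers above 0.5 N and contact force between trimmer and cup below 0.1 N and contact force between trimmer and tool_block below 0.1 N and linear speed of trimmer below 0.03 m/s and distance of cup from where it was at the start of the episode below 0.008 m and angle between cup's own z axis and vertical below 0.1 rad and distance of each of knife, modelling_tool, ware_cup0, ware_cup1, ware_cup2, rib from where it was at the start of the episode below 0.03 m); the arm keeps its last pose, push and grip.
It fails at once if the cup is knocked on its chuck (8 mm) (distance of cup from where it was at the start of the episode above 0.008 m).
It fails at once if another tool in the block is disturbed (30 mm) (distance of any of knife, modelling_tool from where it was at the start of the episode above 0.03 m).
It fails at once if a cup on the ware board is disturbed (30 mm) (distance of any of ware_cup0, ware_cup1, ware_cup2 from where it was at the start of the episode above 0.03 m).
It fails at once if the wooden rib is disturbed (30 mm) (distance of rib from where it was at the start of the episode above 0.03 m).
It also fails if it takes over 42 s, if anything falls off the work surface, if the arm or the gripper's body presses on something with over 40 N, if the wrist force passes 120 N, or if a joint passes its speed limit or range.

### The arm

A 7-joint arm with a two-finger parallel gripper is mounted at the origin on the work surface. World frame = base frame: x ahead of the robot, y to its left, z up, the work surface at z = 0. Lengths are in m, angles in rad, forces in N, time in s.
With the tool pointing down it reaches from about 0.425 to 0.925 m from the base axis. Payload 6.8 kg.
Tool frame: the origin (TCP) lies at the very end of the fingers, on their centre line; the grasp point (between the pads) lies bot.hold_point_z behind it (bot.hold_point_z is the distance from the TCP to the grasp point, in m); x points along the fingers, z is the direction in which the jaws open and shut, and the axes are right-handed (so a half turn about x gives the same grasp; the last joint's range is limited). The gripper opens to 85 mm and grips with 20 to 120 N. Pads are 22 mm wide; open, the fingers measure 114 mm over their backs; the gripper's body (76 mm by 85 mm) begins 54 mm behind the grasp point. The pads swing forward as they close: fully open they stand 13 mm farther back than shut.
Start: joints at [1.049, 0.477, 0.022, 1.555, -0.011, 1.109, -0.083], TCP at [0.271, -0.618, 0.231] pointing down, gripper open.
Joint ranges: [-2.96, 2.96], [-0.34, 2.1], [-1.41, 1.46], [0.24, 2.44], [-1.37, 4.51], [0.17, 1.92], [-2.96, 2.96]. Speed limits (rad/s): [2.39, 2.39, 3.14, 3.14, 3.14, 3.14, 3.14].

### API

Orientations are given as a unit quaternion [w, x, y, z].
In Python, from station import bot gives the robot as it stands.
- The arm moves only by the tool drive_tool, never from a script. Its arguments are lists of equal length, an entry for each row: "slide": the shift along the world's x, y, z in mm, a list of three; "turn": the turn, a rotation vector about the world's x, y, z in rad, a list of three; "gripper": the opening, from 0 (shut) to 1 (fully open). A call has 1 to 10 rows; each row is the pose to reach, as a shift and turn from the pose measured when the call began; what a row does not reach only later rows make up. A row lasts 1/10 s, in which the tool goes at most 50 mm and 8.59 degrees, less where a joint would pass 70% of its speed; a pose out of reach is approached as far as the arm can. A call with a gripper value outside its range is refused whole. The fingers move at their own pace and stop on an object; "squeeze" is the grip in N (left out, the last holds). Time passes only in rows, so rows that repeat a pose let the fingers close. It gives the time, the measured TCP pose, the force and the opening at its end, in the units of the state.
- bot.get_obs(): the state, without advancing time (a new reading comes with each control period).
- bot.read_camera(name): name is "side" or "top"; returns a dict with "color" (384x512x3 uint8, red, green, blue), "fovy" (degrees; the focal length in pixels is half the picture's height over the tangent of half this angle, whatever the lens; pixels are square), "cx", "cy" (the principal point, pixels), "R" (3x3) and "t" (3): a world point X has camera coordinates R X + t. Camera axes: x right, y down, z forward; pixel columns grow to the right and rows downward; lengths in m; the calibration is good to about 2 mm. A picture is of the moment at which its call begins. There is no depth.
- bot.hand_in(): hands the job in, once; it reports no verdict.
The state is a dict: "t": time; "q": joint angles; "joint_vel": joint speeds; "joint_torque": joint torques, N m; "eef_pos": TCP position; "tool_rot": TCP orientation; "contact_force": force on the tool from outside, world axes, zero at the start; "torque": the same for the moment, N m; "gripper_width": opening from 0.0 (shut) to 1.0 (fully open).
Only numpy, scipy, OpenCV 4.12 (cv2) and the standard library are available. Lean on these libraries where they do the work, as an engineer would, in place of code of your own. Each camera call takes 0.05 s, during which the arm holds its last target.

## Working session

There is one attempt and no reset: what is moved stays moved. The work goes in short steps, Python scripts to look and compute and a tool call to move; the robot and the scene stay as the last step left them, time stands still between calls to the robot, and variables do not carry over. Pictures are saved under pics/ and viewed, and the job is handed in when it is done.

Besides the shell and the picture viewer there is one more tool, called after "Emit:" by a JSON object that holds its "op" and its "data", one argument or row to a line. drive_tool: Moves the arm, as the interface text tells. Its arguments: {"type":"object","properties":{"slide":{"type":"array"},"turn":{"type":"array"},"gripper":{"type":"array"},"squeeze":{"type":"number"}},"required":["slide","turn","gripper"]}

```bash
mkdir -p pics; ls; cat > h.py <<'E'
import numpy as np, cv2
from station import bot
def cam(n,f):
    c=bot.read_camera(n); cv2.imwrite('pics/'+f,c['color'][:,:,::-1]); np.savez('pics/'+f+'.npz',**c); return c
def ray(c,u,v):
    f=192/np.tan(np.radians(float(c['fovy']))/2)
    R=np.array(c['R']);t=np.array(c['t'])
    d=R.T@np.array([(u-c['cx'])/f,(v-c['cy'])/f,1]); return -R.T@t,d/np.linalg.norm(d)
def plane(c,u,v,z):
    o,d=ray(c,u,v); return o+d*(z-o[2])/d[2]
def proj(c,X):
    f=192/np.tan(np.radians(float(c['fovy']))/2)
    p=np.array(c['R'])@np.array(X)+np.array(c['t']); return p[0]/p[2]*f+c['cx'],p[1]/p[2]*f+c['cy']
def tri(c1,p1,c2,p2):
    o1,d1=ray(c1,*p1);o2,d2=ray(c2,*p2)
    s=np.linalg.lstsq(np.c_[d1,-d2],o2-o1,rcond=None)[0]
    a=o1+s[0]*d1;b=o2+s[1]*d2
    return (a+b)/2,np.linalg.norm(a-b)
E
python3 - <<'E'
from h import *
for n in('side','top'):
    c=cam(n,n+'0.png'); print(n,c['fovy'],c['cx'],c['cy'],ray(c,256,192))
print(bot.get_obs(),bot.hold_point_z)
E
```

```text
pics
side 52.815770154116834 261.79738977472584 193.01507074778922 (array([0.47689415, 0.57566765, 0.65934795]), array([ 0.18538546, -0.72689223, -0.66125631]))
top 52.175106646896424 248.08437836977947 185.20456139184742 (array([ 0.4523875 , -0.04429828,  1.11644288]), array([ 0.14760412, -0.0112078 , -0.98898302]))
{'t': 0.1, 'q': array([ 1.04892335,  0.47775125,  0.02233753,  1.55634513, -0.01149253,
        1.10931094, -0.08311383]), 'joint_vel': array([ 0.0012828 , -0.0019353 , -0.00148977, -0.00205447, -0.00050191,
       -0.00062966,  0.00158708]), 'joint_torque': array([ 3.06553527e-03, -5.97766113e+01,  1.61307726e+00, -2.81957495e+01,
        1.28080003e-02,  5.00215130e-03,  1.55655994e-05]), 'eef_pos': array([ 0.27116983, -0.61754974,  0.23040332]), 'tool_rot': array([ 0.59152445,  0.38691353,  0.5925696 , -0.38633925]), 'contact_force': array([ 0.23934582,  0.02983969, -0.47269761]), 'torque': array([-0.00466877, -0.0406226 ,  0.02935986]), 'gripper_width': 1.0050544301291997} 0.0187
```

View pics/side0.png

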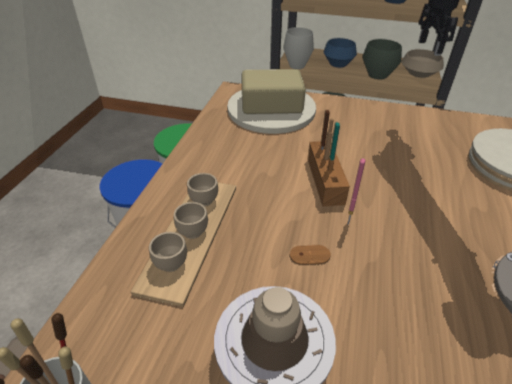

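View pics/top0.png

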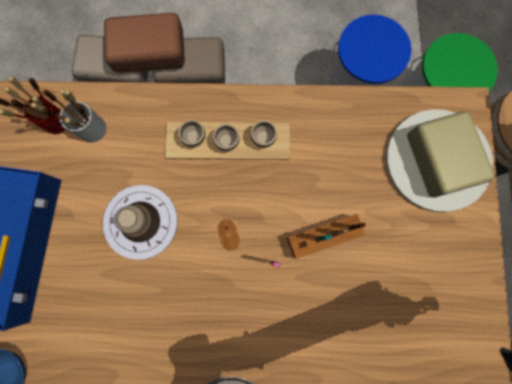

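```bash
python3 - <<'E'
import cv2
a=cv2.imread('pics/side0.png');b=cv2.imread('pics/top0.png')
cv2.imwrite('pics/s0z.png',cv2.resize(a[95:245,270:390],None,fx=5,fy=5,interpolation=2)[:600] if 0 else cv2.resize(a[95:245,280:390],(440,600),interpolation=cv2.INTER_CUBIC))
cv2.imwrite('pics/t0z.png',cv2.resize(b[195:275,220:380],(800,400),interpolation=cv2.INTER_CUBIC))
cv2.imwrite('pics/t0c.png',cv2.resize(b[175:270,95:185],(540,570),interpolation=cv2.INTER_CUBIC))
cv2.imwrite('pics/s0c.png',cv2.resize(a[280:384,210:340],(750,600),interpolation=cv2.INTER_CUBIC))
E
```

```text
(no output)
```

View pics/s0z.png

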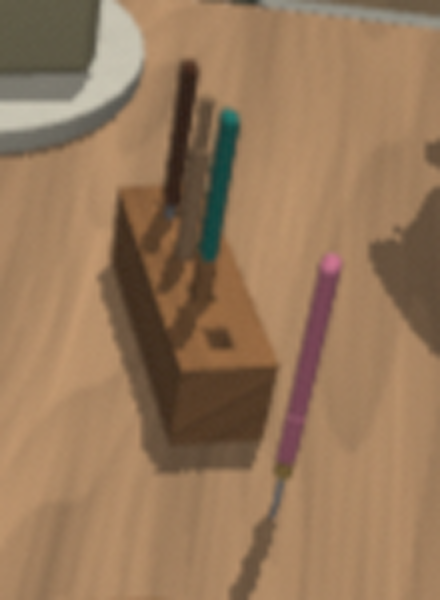

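View pics/t0z.png

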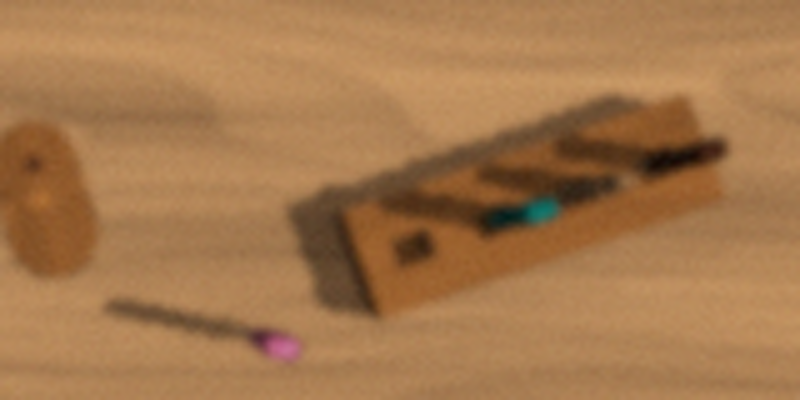

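View pics/t0c.png

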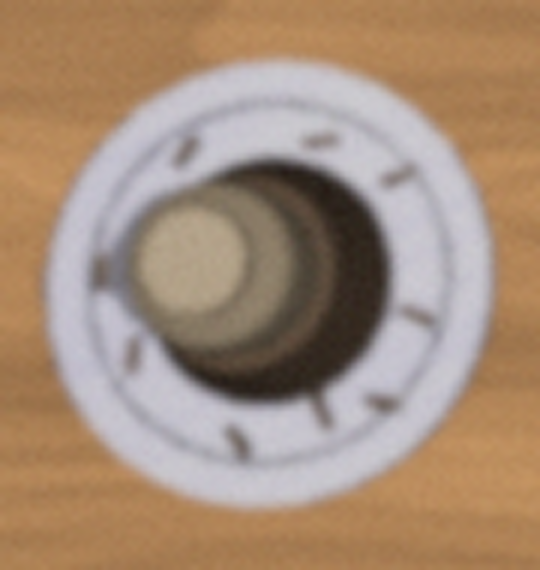

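View pics/s0c.png

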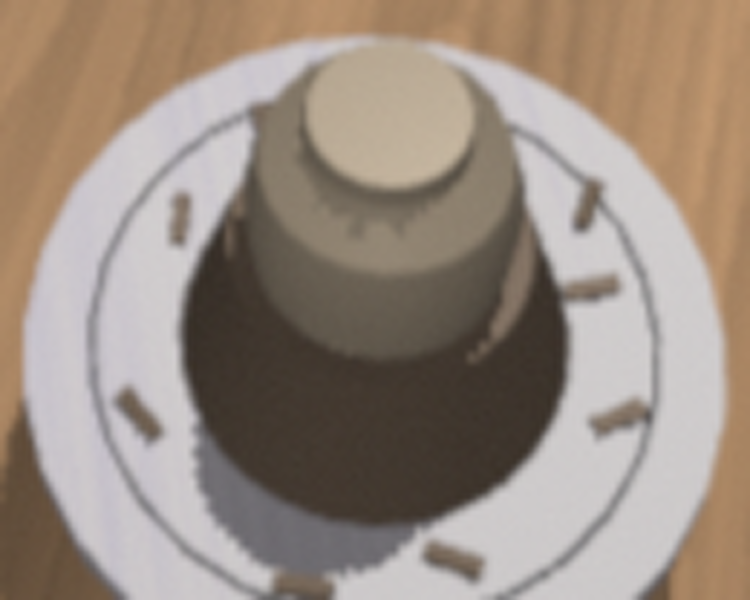

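```bash
python3 - <<'E'
from h import *
s=dict(np.load('pics/side0.png.npz'));t=dict(np.load('pics/top0.png.npz'))
# masks
def mask(c,lo,hi):
    h=cv2.cvtColor(c['color'],cv2.COLOR_RGB2HSV); return cv2.inRange(h,lo,hi)
for nm,lo,hi in(('teal',(80,100,40),(100,255,255)),('pink',(145,60,60),(175,255,255))):
  for n,c in(('s',s),('t',t)):
    m=mask(c,lo,hi); k,l,st,ce=cv2.connectedComponentsWithStats(m)
    for i in range(1,k):
        if st[i][4]>8: print(nm,n,st[i],ce[i])
S=lambda u,v:(280+u/4-.4,95+v/4-.4)
T=lambda u,v:(220+u/5-.4,195+v/5-.4)
print('teal top',tri(s,S(230,115),t,T(548,208)))
print('knife top',tri(s,S(188,64),t,T(722,150)))
print('pink top',tri(s,S(330,262),t,T(285,346)))
print('pink bottom',tri(s,S(272,518),t,T(250,335)))
for p in((345,207),(380,315),(722,197),(690,97)): print('blk top',plane(t,*T(*p),.062))
for p in((120,187),(180,367),(273,364)): print('blk side',plane(s,*S(*p),.062))
print('slot e',plane(t,*T(413,248),.062),plane(s,*S(219,339),.062))
print('teal bottom vis side',S(209,258),plane(s,*S(208,285),.062), 'top',plane(t,*T(488,228),.062))
TC=lambda u,v:(95+u/6-.4,175+v/6-.4)
SC=lambda u,v:(210+u*130/750-.4,280+v*104/600-.4)
print('foot',plane(t,*TC(192,262),.17),plane(s,*SC(389,117),.17))
print('head',plane(t,*TC(270,283),.06))
print('rib',plane(t,*T(48,198),.006))
E
```

```text
teal s [331 123   8  37 123] [334.34146341 140.70731707]
teal t [321 235  10   4  25] [326.56 236.64]
pink s [350 159  15  51 189] [357.08465608 183.46031746]
pink t [272 262   7   5  23] [275.17391304 263.65217391]
teal top (array([ 0.48850986, -0.22856829,  0.18540769]), np.float64(0.0012876450701101196))
knife top (array([ 0.519796  , -0.31676973,  0.16574149]), np.float64(0.0011783837357694337))
pink top (array([ 0.42304821, -0.10564424,  0.1797946 ]), np.float64(6.309060271186191e-05))
pink bottom (array([ 0.4228717 , -0.09803097, -0.00426354]), np.float64(0.00014294934110345328))
blk top [ 0.49263781 -0.14490124  0.062     ]
blk top [ 0.43631051 -0.16344191  0.062     ]
blk top [ 0.50149391 -0.34573374  0.062     ]
blk top [ 0.55462907 -0.33019447  0.062     ]
blk side [ 0.55485013 -0.32304633  0.062     ]
blk side [ 0.49139034 -0.14282637  0.062     ]
blk side [ 0.43773223 -0.16001199  0.062     ]
slot e [ 0.47165342 -0.18103096  0.062     ] [ 0.47155613 -0.17528036  0.062     ]
teal bottom vis side (331.85, 159.1) [ 0.48397069 -0.22774659  0.062     ] top [ 0.48289535 -0.22095349  0.062     ]
foot [0.52412363 0.25681864 0.17      ] [0.52474049 0.25973548 0.17      ]
head [0.52365615 0.25607456 0.06      ]
rib [0.49683784 0.01673305 0.006     ]
```

```bash
cat >> h.py <<'E'
from scipy.spatial.transform import Rotation as Ro
def rot(q): return Ro.from_quat(q,scalar_first=True)
def turn(Rgoal,Rcur): return (Ro.from_matrix(Rgoal)*Ro.from_matrix(Rcur).inv()).as_rotvec()
def fr(x,z):
    x=np.array(x,float);x/=np.linalg.norm(x);z=np.array(z,float);z-=x*(x@z);z/=np.linalg.norm(z)
    return np.c_[x,np.cross(z,x),z]
E
python3 - <<'E'
from h import *
o=bot.get_obs();R=rot(o['tool_rot']).as_matrix();print(R.round(3))
for s in(1,-1): print(turn(fr([0,0,-1],[s*.945,s*.328,0]),R).round(3))
print((np.array([.4886,-.2255,.30])-o['eef_pos'])*1000)
E
```

```text
[[-0.001  0.916  0.402]
 [ 0.001  0.402 -0.916]
 [-1.    -0.    -0.002]]
[-1.000e-03 -2.000e-03  1.491e+00]
[-2.000e-03  1.000e-03 -1.651e+00]
[217.43016809 392.04974398  69.59667782]
```

Emit:
{"op": "drive_tool", "data": {
  "slide": [
    [0, 0, 40],
    [20, 40, 69],
    [60, 80, 69],
    [90, 120, 69],
    [120, 160, 69],
    [140, 200, 69],
    [160, 250, 69],
    [180, 300, 69],
    [200, 350, 69],
    [217, 392, 69]
  ],
  "turn": [
    [0, 0, 0.1],
    [0, 0, 0.25],
    [0, 0, 0.4],
    [0, 0, 0.55],
    [0, 0, 0.7],
    [0, 0, 0.85],
    [0, 0, 1.0],
    [0, 0, 1.15],
    [0, 0, 1.3],
    [0, 0, 1.45]
  ],
  "gripper": [0.6, 0.6, 0.6, 0.6, 0.6, 0.6, 0.6, 0.6, 0.6, 0.6]
}}

```text
t: 1.1
eef_pos: [0.4843, -0.2334, 0.2992]
tool_rot: [0.699, -0.105, 0.7, 0.105]
contact_force: [1.3, 0.5, -0.5]
gripper_width: 0.6
```

```bash
python3 - <<'E'
from h import *
o=bot.get_obs();R=rot(o['tool_rot']).as_matrix();print(o['q'].round(4),o['eef_pos'],o['t'],o['gripper_width'])
print(turn(fr([0,0,-1],[.945,.328,0]),R).round(3))
c=cam('side','side1.png');c=cam('top','top1.png')
E
```

```text
[ 0.6985  0.222  -0.4295  1.7758  0.1012  1.1669  0.5373] [ 0.48432332 -0.23339716  0.29923614] 1.1 0.6003877886485617
[ 0.001 -0.002  0.035]
```

View pics/side1.png

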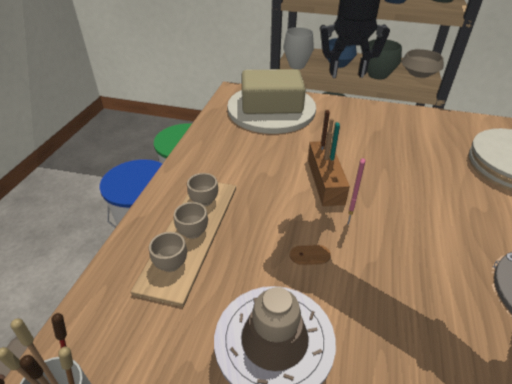

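View pics/top1.png

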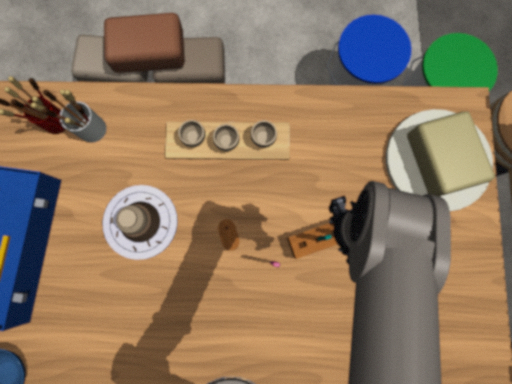

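Emit:
{"op": "drive_tool", "data": {
  "slide": [
    [4, 7, 0],
    [4, 7, -20],
    [4, 7, -60],
    [4, 7, -90]
  ],
  "turn": [
    [0, 0, 0.035],
    [0, 0, 0.035],
    [0, 0, 0.035],
    [0, 0, 0.035]
  ],
  "gripper": [0.6, 0.6, 0.6, 0.6]
}}

```text
t: 1.6
eef_pos: [0.4904, -0.2205, 0.2079]
tool_rot: [0.697, -0.12, 0.697, 0.122]
contact_force: [-0.5, -0.5, 0.5]
gripper_width: 0.599
```

```bash
python3 - <<'E'
from h import *
o=bot.get_obs();R=rot(o['tool_rot']).as_matrix();print(o['q'].round(4),o['eef_pos'],o['t'],o['gripper_width'],o['contact_force'])
c=cam('side','side2.png');print(proj(c,o['eef_pos']))
for s in(1,-1):print(proj(c,o['eef_pos']+s*.0255*R[:,2]))
cv2.imwrite('pics/s2z.png',cv2.resize(c['color'][30:220,260:400,::-1],(440,600),interpolation=cv2.INTER_CUBIC))
E
```

```text
[ 0.6679  0.3119 -0.4349  1.8842  0.1534  0.98    0.5086] [ 0.49037372 -0.22048101  0.20793955] 1.6 0.5994605300334893 [-0.49578168 -0.50020591  0.46834466]
(np.float64(337.07466912906483), np.float64(116.41797917936609))
(np.float64(326.10996099940104), np.float64(116.84353667868885))
(np.float64(347.98573885241706), np.float64(115.99450347061975))
```

View pics/s2z.png

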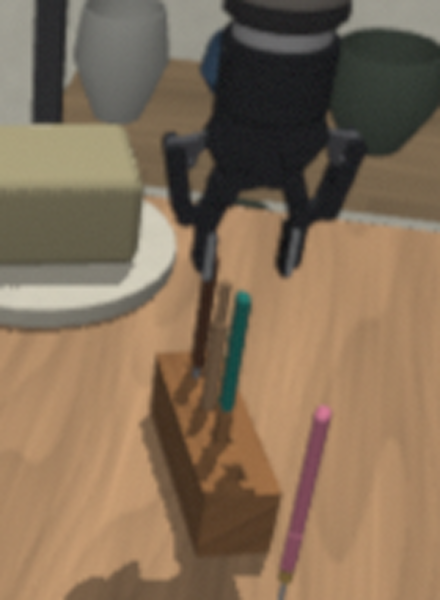

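Emit:
{"op": "drive_tool", "data": {
  "slide": [
    [-1, -4, -25],
    [-1, -4, -50],
    [-1, -4, -70],
    [-1, -4, -70],
    [-1, -4, -70]
  ],
  "turn": [
    [0, 0, 0],
    [0, 0, 0],
    [0, 0, 0],
    [0, 0, 0],
    [0, 0, 0]
  ],
  "gripper": [0.6, 0.6, 0.6, 0.6, 0.5]
}}

```text
t: 2.15
eef_pos: [0.4868, -0.224, 0.1339]
tool_rot: [0.694, -0.118, 0.699, 0.123]
contact_force: [0.7, -0.3, 0.2]
gripper_width: 0.502
```

```bash
python3 - <<'E'
from h import *
o=bot.get_obs();R=rot(o['tool_rot']).as_matrix();print(o['q'].round(4),o['eef_pos'],o['t'],o['gripper_width'],o['contact_force'])
print(R.round(3))
c=cam('side','side3.png');print(proj(c,o['eef_pos']))
cv2.imwrite('pics/s3z.png',cv2.resize(c['color'][60:210,280:390,::-1],(440,600),interpolation=cv2.INTER_CUBIC))
E
```

```text
[ 0.65    0.4056 -0.4121  1.9491  0.2094  0.838   0.4681] [ 0.48678872 -0.22402406  0.13385884] 2.15 0.5016292183732468 [ 0.6813818  -0.28999289  0.18880095]
[[-0.008 -0.336  0.942]
 [ 0.006  0.942  0.336]
 [-1.     0.008 -0.006]]
(np.float64(334.28037495286793), np.float64(142.90059579880116))
```

View pics/s3z.png

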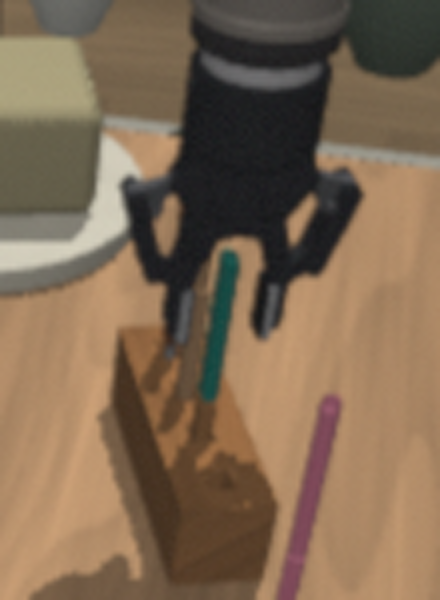

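Emit:
{"op": "drive_tool", "data": {
  "slide": [
    [2, -1, 2],
    [2, -1, 2],
    [2, -1, 2],
    [2, -1, 2],
    [2, -1, 2],
    [2, -1, 2],
    [2, -1, 2],
    [2, -1, 2]
  ],
  "turn": [
    [0, 0, 0],
    [0, 0, 0],
    [0, 0, 0],
    [0, 0, 0],
    [0, 0, 0],
    [0, 0, 0],
    [0, 0, 0],
    [0, 0, 0]
  ],
  "gripper": [0.4, 0.25, 0.1, 0, 0, 0, 0, 0],
  "squeeze": 50
}}

```text
t: 3.0
eef_pos: [0.4896, -0.2256, 0.1375]
tool_rot: [0.695, -0.119, 0.698, 0.122]
contact_force: [-1.2, -0.3, 6.7]
gripper_width: 0.123
```

```bash
python3 - <<'E'
from h import *
o=bot.get_obs();print(o['q'].round(4),o['eef_pos'],o['t'],o['gripper_width'],o['contact_force'])
c=cam('side','side4.png');print(proj(c,o['eef_pos']))
cv2.imwrite('pics/s4z.png',cv2.resize(c['color'][60:210,280:390,::-1],(440,600),interpolation=cv2.INTER_CUBIC))
E
```

```text
[ 0.6503  0.404  -0.4124  1.941   0.2088  0.8449  0.4698] [ 0.48964942 -0.22556463  0.13745905] 3.0 0.12339894120650187 [-1.17186218 -0.26235848  6.69584112]
(np.float64(333.36587691064983), np.float64(141.12927566956364))
```

View pics/s4z.png

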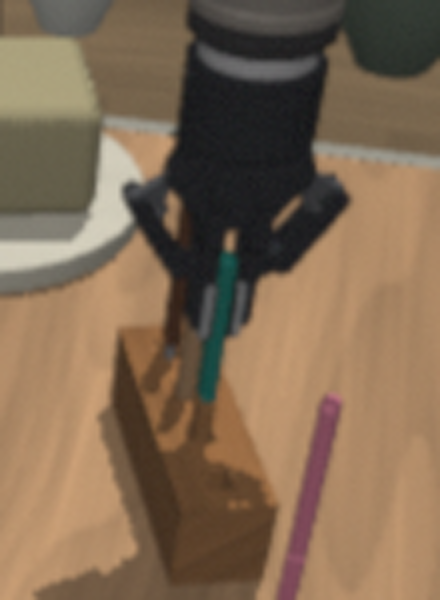

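Emit:
{"op": "drive_tool", "data": {
  "slide": [
    [0, 0, 10],
    [0, 0, 22],
    [0, 0, 36],
    [0, 0, 52],
    [0, 0, 70],
    [0, 0, 90],
    [0, 0, 115],
    [0, 0, 140],
    [0, 0, 165],
    [0, 0, 180]
  ],
  "turn": [
    [0, 0, 0],
    [0, 0, 0],
    [0, 0, 0],
    [0, 0, 0],
    [0, 0, 0],
    [0, 0, 0],
    [0, 0, 0],
    [0, 0, 0],
    [0, 0, 0],
    [0, 0, 0]
  ],
  "gripper": [0, 0, 0, 0, 0, 0, 0, 0, 0, 0]
}}

```text
t: 4.05
eef_pos: [0.4903, -0.2254, 0.3209]
tool_rot: [0.696, -0.12, 0.697, 0.122]
contact_force: [0.4, -0.2, -0.9]
gripper_width: 0.124
```

```bash
python3 - <<'E'
from h import *
o=bot.get_obs();print(o['q'].round(4),o['eef_pos'],o['tool_rot'],o['t'],o['gripper_width'],o['contact_force'])
c=cam('side','side5.png');print(proj(c,o['eef_pos']))
cv2.imwrite('pics/s5z.png',cv2.resize(c['color'][0:210,240:400,::-1],(457,600),interpolation=cv2.INTER_CUBIC))
c=cam('top','top5.png')
E
```

```text
[ 0.6957  0.2123 -0.4442  1.739   0.0944  1.2149  0.5701] [ 0.49031307 -0.22538036  0.3208755 ] [ 0.69605543 -0.11952959  0.69740034  0.12186994] 4.05 0.12422135377062987 [ 0.41443487 -0.23322687 -0.94851091]
(np.float64(345.1088584289846), np.float64(67.86981161951402))
```

View pics/s5z.png

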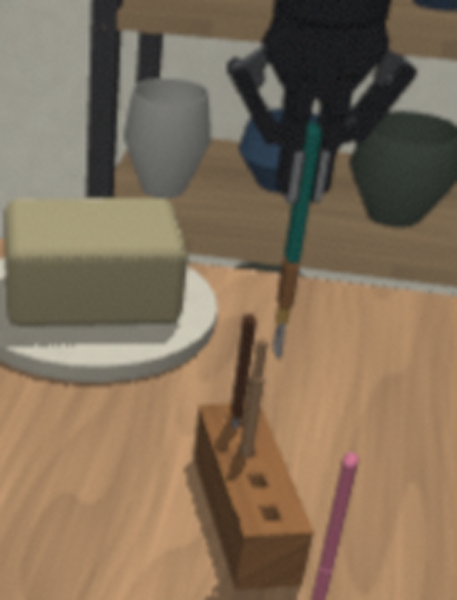

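View pics/top5.png

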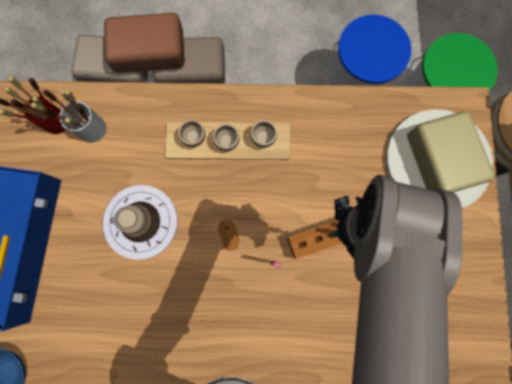

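```bash
cat > fit.py <<'E'
from h import *
from scipy.optimize import least_squares
import itertools
D=[([1.04892335,0.47775125,0.02233753,1.55634513,-0.01149253,1.10931094,-0.08311383],[0.27116983,-0.61754974,0.23040332],[0.59152445,0.38691353,0.5925696,-0.38633925]),
([0.6985,0.222,-0.4295,1.7758,0.1012,1.1669,0.5373],[0.48432332,-0.23339716,0.29923614],[0.699,-0.105,0.7,0.105]),
([0.6679,0.3119,-0.4349,1.8842,0.1534,0.98,0.5086],[0.49037372,-0.22048101,0.20793955],[0.697,-.12,.697,.122]),
([0.6503,0.404,-0.4124,1.941,0.2088,0.8449,0.4698],[0.48964942,-0.22556463,0.13745905],[.695,-.119,.698,.122]),
([0.6957,0.2123,-0.4442,1.739,0.0944,1.2149,0.5701],[0.49031307,-0.22538036,0.3208755],[0.69605543,-0.11952959,0.69740034,0.12186994])]
def Rz(a): return Ro.from_euler('z',a).as_matrix()
def Ry(a): return Ro.from_euler('y',a).as_matrix()
def fk(q,p,sg):
    # p: base yaw, h, L1, e(elbow offset), L2, wrist off, Lt, tool yaw, shoulder off
    b,h,L1,e,L2,w,Lt,ty,so,e2=p
    s1,s3,s5,s7=sg
    R=Rz(b+s1*q[0]);P=np.array([0,0,h])+R@[so,0,0]
    R=R@Ry(q[1])@Rz(s3*q[2]); P=P+R@[e,0,L1]
    R=R@Ry(q[3])@Rz(s5*q[4]); P=P+R@[e2,0,L2]
    R=R@Ry(q[5]); P=P+R@[w,0,0]
    R=R@Rz(ty+s7*q[6]); P=P+R@[0,0,Lt]
    return P,R   # R[:,2]=approach, R[:,0]=jaw
def res(p,sg):
    r=[]
    for q,x,qt in D:
        P,R=fk(q,p,sg);G=rot(qt).as_matrix()
        r+=list((P-x)*10)+list(R[:,2]-G[:,0])+list(R[:,0]-G[:,2])
    r+=list(np.array([p[3],p[5],p[8],p[9]])*.01)
    return np.array(r)
if __name__=='__main__':
    out=[]
    for sg in itertools.product([1,-1],repeat=4):
        for b in(0,1.57,3.14,-1.57):
          for ty in (0,3.1,1.57,-1.57):
            s=least_squares(res,[b,.34,.4,0,.4,0,.3,ty,0,0],args=(sg,));out.append((s.cost,sg,s.x.round(4)))
    out.sort(key=lambda a:a[0])
    for o in out[:40:6]: print(o)
E
python3 fit.py
```

```text
(np.float64(9.79443861649235e-05), (-1, -1, -1, -1), array([-9.3500e-02,  5.6490e-01,  5.6490e-01, -2.5600e-02,  4.8930e-01,
        1.4900e-02,  6.2820e-01, -3.2349e+00,  1.5900e-02,  1.0000e-03]))
(np.float64(9.794438616494358e-05), (-1, -1, -1, -1), array([-9.3500e-02,  5.6490e-01,  5.6490e-01, -2.5600e-02,  4.8930e-01,
        1.4900e-02,  6.2820e-01,  3.0482e+00,  1.5900e-02,  1.0000e-03]))
(np.float64(0.023075770528316678), (-1, -1, -1, -1), array([ 3.0492,  0.048 , -0.4866,  0.3187,  0.2342,  1.08  , -0.4742,
       -0.0922, -0.0637, -0.4404]))
(np.float64(0.18002210012605757), (-1, -1, 1, -1), array([-0.0911, -0.0755,  0.5679, -0.0259,  0.4944,  0.0206, -0.0166,
        2.9451,  0.0175,  0.0067]))
(np.float64(0.18002210012607728), (-1, -1, 1, -1), array([-0.0911, -0.0755,  0.5679, -0.0259,  0.4944,  0.0206, -0.0166,
        2.9451,  0.0175,  0.0067]))
(np.float64(0.18691995532823377), (-1, -1, 1, -1), array([ 3.0586, -0.0767, -0.3539,  0.3476,  0.2181,  0.8512, -0.5379,
       -0.1889, -0.334 , -0.3791]))
(np.float64(0.28936150180768816), (1, -1, -1, -1), array([ 4.1187,  5.9102,  1.1892, -0.2879,  0.6541, -0.8191,  6.3405,
        2.4752, -0.904 ,  0.2523]))
```

Emit:
{"op": "drive_tool", "data": {
  "slide": [
    [0, 20, 15],
    [0, 50, 30],
    [-5, 90, 40],
    [-10, 130, 50],
    [-15, 170, 60],
    [-20, 210, 60],
    [-20, 240, 60],
    [-20, 260, 60],
    [-20, 260, 60]
  ],
  "turn": [
    [0, 0, 0],
    [0.02, -0.06, 0],
    [0.04, -0.12, 0],
    [0.06, -0.18, 0],
    [0.08, -0.24, 0],
    [0.1, -0.3, 0],
    [0.115, -0.33, 0],
    [0.115, -0.33, 0],
    [0.115, -0.33, 0]
  ],
  "gripper": [0, 0, 0, 0, 0, 0, 0, 0, 0]
}}

```text
t: 5.05
eef_pos: [0.4696, 0.0387, 0.381]
tool_rot: [0.807, -0.1, 0.565, 0.142]
contact_force: [0.5, -0.5, -0.6]
gripper_width: 0.123
```

```bash
cat >> h.py <<'E'
def log():
    import json
    o=bot.get_obs(); open('log.txt','a').write(json.dumps([list(map(float,o[k])) for k in('q','eef_pos','tool_rot')])+'\n'); return o
E
python3 - <<'E'
import fit,json
from h import *
o=log();print(o['q'].round(4),o['eef_pos'],o['t'],o['gripper_width'])
fit.D.append((o['q'],o['eef_pos'],o['tool_rot']))
for ty in(3.05,-3.23):
  s=fit.least_squares(fit.res,[-.09,.34,.55,0,.5,0,.4,ty,0,0],args=((-1,)*4,));print(s.cost,s.x.round(4));print(abs(s.fun).max())
np.save('p.npy',s.x)
c=cam('side','side6.png')
E
```

```text
[ 0.5895 -0.1617 -0.6456  1.9949 -0.2362  0.9499  0.3895] [0.46959135 0.03873068 0.38097801] 5.05 0.12262937524763153
0.011178350922885579 [-9.8900e-02  2.3940e-01  5.5570e-01 -2.2000e-03  4.6950e-01  8.8000e-03
  2.9120e-01  3.0437e+00  8.7000e-03  5.0000e-03]
0.10134340219406235
0.01117835092288566 [-9.8900e-02  2.3940e-01  5.5570e-01 -2.2000e-03  4.6950e-01  8.8000e-03
  2.9120e-01 -3.2394e+00  8.7000e-03  5.0000e-03]
0.10134340305020861
```

View pics/side6.png

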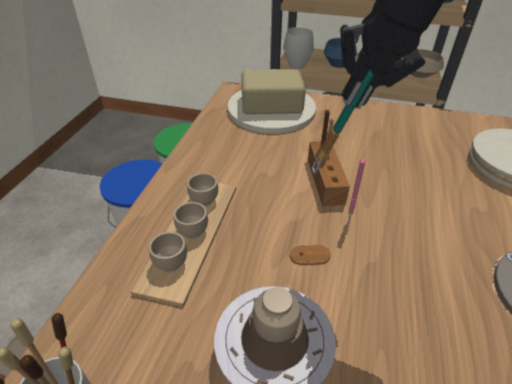

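```bash
cat > ik.py <<'E'
import fit
from h import *
p=np.load('p.npy');sg=(-1,)*4
lo=np.array([-2.96,-.34,-1.41,.24,-1.37,.17,-2.96])+.08;hi=np.array([2.96,2.1,1.46,2.44,4.51,1.92,2.96])-.08
q0=bot.get_obs()['q']
foot=np.array([.5244,.2578,.170])
for th in(37,45):
  for az in range(160,300,15):
    a=np.radians(az);t=np.radians(th)
    u=np.array([np.sin(t)*np.cos(a),np.sin(t)*np.sin(a),np.cos(t)])  # up handle
    E=foot+[0,0,.022]; tcp=E+u*.1305
    jaw=np.array([-np.cos(t)*np.cos(a),-np.cos(t)*np.sin(a),np.sin(t)])  # jaw azimuth currently 19 => opposite of lean 199
    def f(q):
        P,R=fit.fk(q,p,sg)
        return np.r_[(P-tcp)*10,R[:,2]+u,R[:,0]-jaw,(q-q0)*.01]
    s=fit.least_squares(f,np.clip(q0,lo,hi),bounds=(lo,hi))
    print(th,az,'err',abs(s.fun[:9]).max().round(3),s.x.round(2))
E
python3 ik.py
```

```text
37 160 err 0.0 [-0.32  0.15 -0.76  2.05  0.9   1.01 -1.92]
37 175 err 0.0 [ 0.01  0.02 -0.97  2.15  0.83  0.74 -1.6 ]
37 190 err 0.0 [ 0.64 -0.26 -1.23  2.21 -0.05  0.41 -0.43]
37 205 err 0.0 [ 0.41 -0.18 -0.88  2.25 -0.42  0.39  0.28]
37 220 err 0.0 [ 0.36 -0.11 -0.68  2.23 -0.75  0.51  0.94]
37 235 err 0.0 [ 0.51 -0.01 -0.73  2.17 -0.8   0.68  1.3 ]
37 250 err 0.0 [ 0.71  0.16 -0.94  2.06 -0.65  0.79  1.43]
37 265 err 0.0 [ 0.78  0.39 -1.14  1.93 -0.35  0.88  1.39]
37 280 err 0.0 [ 0.67  0.52 -1.1   1.79 -0.21  1.05  1.49]
37 295 err 0.0 [ 0.54  0.63 -1.07  1.64 -0.11  1.23  1.6 ]
45 160 err 0.0 [-0.41  0.19 -0.79  2.13  1.09  1.09 -2.17]
45 175 err 0.0 [-0.06  0.04 -1.01  2.26  1.14  0.78 -1.96]
45 190 err 0.001 [ 0.41 -0.23 -1.13  2.34  0.66  0.25 -1.2 ]
45 205 err 0.022 [ 0.4  -0.22 -0.83  2.36 -0.86  0.25  0.71]
45 220 err 0.006 [ 0.71 -0.17 -0.9   2.36 -1.29  0.54  1.51]
45 235 err 0.0 [ 0.56 -0.   -0.69  2.28 -1.13  0.68  1.7 ]
45 250 err 0.0 [ 1.05  0.36 -1.33  2.13 -0.61  0.63  1.47]
45 265 err 0.0 [ 0.93  0.56 -1.31  1.98 -0.3   0.79  1.4 ]
45 280 err 0.0 [ 0.75  0.63 -1.17  1.81 -0.24  1.02  1.55]
45 295 err 0.0 [ 0.6   0.72 -1.1   1.64 -0.16  1.24  1.65]
```

```bash
cat > plan.py <<'E'
from h import *
import sys
az,th,up=map(float,sys.argv[1:4]); a,t=np.radians([az,th])
foot=np.array([.5244,.2578,.170])
u=np.array([np.sin(t)*np.cos(a),np.sin(t)*np.sin(a),np.cos(t)]);jaw=np.array([-np.cos(t)*np.cos(a),-np.cos(t)*np.sin(a),np.sin(t)])
tcp=foot+[0,0,up]+u*.1305
o=log();R=rot(o['tool_rot']).as_matrix()
rv=turn(fr(-u,jaw),R);d=tcp-o['eef_pos']
print('t',o['t'],'q',o['q'].round(2),'slide',(d*1000).round(1),'turn',rv.round(3),np.degrees(np.linalg.norm(rv)).round(1))
for k in np.linspace(0,1,6):
    P=o['eef_pos']+k*d; Rk=Ro.from_rotvec(rv*k).as_matrix()@R
    print(k.round(1),'edge',(P+Rk[:,0]*.1305).round(3))
E
python3 plan.py 270 40 .1
```

```text
t 5.1 q [ 0.59 -0.16 -0.64  1.99 -0.24  0.95  0.39] slide [ 54.4 137.3 -10.9] turn [ 0.305 -0.213  1.211] 72.6
0.0 edge [0.512 0.052 0.258]
0.2 edge [0.522 0.097 0.259]
0.4 edge [0.528 0.141 0.261]
0.6 edge [0.53  0.183 0.264]
0.8 edge [0.529 0.222 0.267]
1.0 edge [0.524 0.258 0.27 ]
```

Edge stays about 90 mm above the foot throughout. Two calls of half the motion each.

Emit:
{"op": "drive_tool", "data": {
  "slide": [
    [4, 10, -1],
    [9, 23, -2],
    [14, 34, -3],
    [18, 46, -4],
    [23, 57, -5],
    [27, 69, -5],
    [27, 69, -5]
  ],
  "turn": [
    [0.02, -0.016, 0.09],
    [0.05, -0.035, 0.2],
    [0.075, -0.053, 0.3],
    [0.1, -0.071, 0.4],
    [0.127, -0.089, 0.5],
    [0.152, -0.106, 0.605],
    [0.152, -0.106, 0.605]
  ],
  "gripper": [0, 0, 0, 0, 0, 0, 0]
}}

```text
t: 5.8
eef_pos: [0.4974, 0.105, 0.375]
tool_rot: [0.761, -0.209, 0.455, 0.412]
contact_force: [0.4, -0.8, -0.7]
gripper_width: 0.123
```

```bash
python3 plan.py 270 40 .1
```

```text
t 5.8 q [ 0.49 -0.02 -0.53  1.96 -0.55  0.98  1.17] slide [27.  68.9 -5. ] turn [ 0.152 -0.109  0.606] 36.3
0.0 edge [0.53  0.162 0.262]
0.2 edge [0.53  0.183 0.264]
0.4 edge [0.53  0.203 0.265]
0.6 edge [0.529 0.222 0.267]
0.8 edge [0.527 0.24  0.268]
1.0 edge [0.524 0.258 0.27 ]
```

Emit:
{"op": "drive_tool", "data": {
  "slide": [
    [4, 10, -1],
    [9, 23, -2],
    [14, 34, -3],
    [18, 46, -4],
    [23, 57, -5],
    [27, 69, -5],
    [27, 69, -5],
    [27, 69, -5]
  ],
  "turn": [
    [0.02, -0.016, 0.09],
    [0.05, -0.035, 0.2],
    [0.075, -0.053, 0.3],
    [0.1, -0.071, 0.4],
    [0.127, -0.089, 0.5],
    [0.152, -0.109, 0.606],
    [0.152, -0.109, 0.606],
    [0.152, -0.109, 0.606]
  ],
  "gripper": [0, 0, 0, 0, 0, 0, 0, 0]
}}

```text
t: 6.6
eef_pos: [0.5243, 0.1733, 0.3696]
tool_rot: [0.641, -0.298, 0.3, 0.64]
contact_force: [0.4, -0.7, -0.0]
gripper_width: 0.115
```

```bash
python3 plan.py 270 40 .02|head -1; python3 - <<'E'
from h import *
o=bot.get_obs();R=rot(o['tool_rot']).as_matrix()
e=o['eef_pos']+.1305*R[:,0];print('nominal edge',e,o['gripper_width'])
for n in('side','top'):
    c=cam(n,n+'7.png');u,v=proj(c,e);print(n,'edge',u,v,'grip',proj(c,o['eef_pos']),'handle end',proj(c,o['eef_pos']-R[:,0]*.0545))
    x0,y0=(int(u)-75,int(v)-60)if n=='side' else (int(u)-60,int(v)-45);x0=max(x0,0)
    w,h=(160,120)
    cv2.imwrite(f'pics/{n}7z.png',cv2.resize(c['color'][y0:y0+h,x0:x0+w,::-1],(800,600),interpolation=cv2.INTER_CUBIC));print(x0,y0)
E
```

```text
t 6.6 q [ 0.46  0.22 -0.59  1.8  -0.63  1.15  1.72] slide [  0.1   0.6 -79.6] turn [ 0.001 -0.002  0.003] 0.2
nominal edge [0.52441095 0.25708021 0.26946931] 0.11455112453946856
side edge 280.8998858114635 254.630304779587 grip (np.float64(298.15960874416015), np.float64(154.57040521833352)) handle end (np.float64(305.4787444345588), np.float64(112.13913416535983))
205 194
top edge 112.1739536153625 214.39875241541907 grip (np.float64(137.5646452487083), np.float64(210.43992024051627)) handle end (np.float64(150.27830935646097), np.float64(208.4576480260573))
52 169
```

View pics/side7z.png

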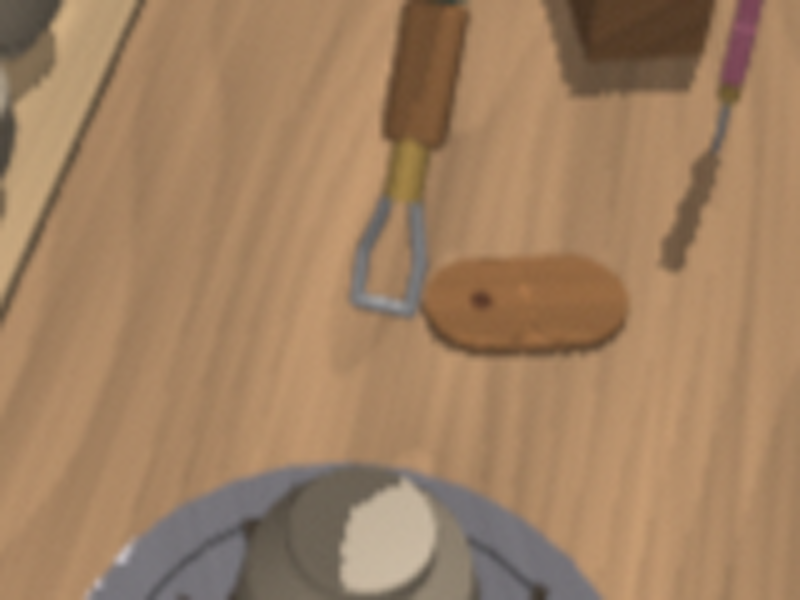

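View pics/top7z.png

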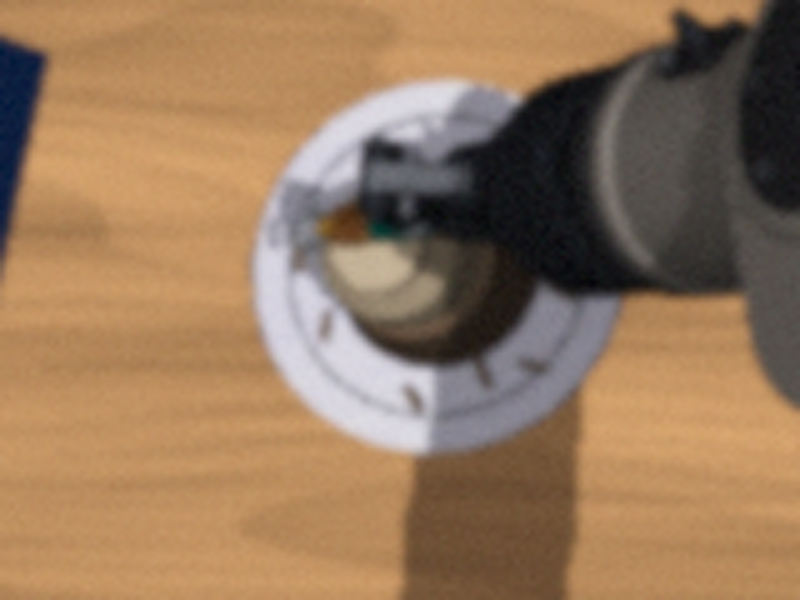

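Emit:
{"op": "drive_tool", "data": {
  "slide": [
    [0, 1, -15],
    [0, 1, -30],
    [0, 1, -42],
    [0, 1, -50],
    [0, 1, -55],
    [0, 1, -55]
  ],
  "turn": [
    [0, 0, 0],
    [0, 0, 0],
    [0, 0, 0],
    [0, 0, 0],
    [0, 0, 0],
    [0, 0, 0]
  ],
  "gripper": [0, 0, 0, 0, 0, 0]
}}

```text
t: 7.3
eef_pos: [0.5238, 0.1743, 0.3141]
tool_rot: [0.641, -0.298, 0.3, 0.64]
contact_force: [-0.2, -0.9, 0.3]
gripper_width: 0.12
```

```bash
cat > chk.py <<'E'
from h import *
import sys
k=sys.argv[1]
o=log();R=rot(o['tool_rot']).as_matrix()
e=o['eef_pos']+.1305*R[:,0];print('t',o['t'],'q',o['q'].round(2),'nominal edge',e,o['gripper_width'],o['contact_force'].round(1))
for n in('side','top'):
    c=cam(n,n+k+'.png');u,v=proj(c,e)
    print(n,'edge',u,v,'ends',proj(c,e+R[:,1]*.009),proj(c,e-R[:,1]*.009))
    x0,y0,w,h=(int(u)-50,int(v)-40,100,75)
    cv2.imwrite(f'pics/{n}{k}z.png',cv2.resize(c['color'][y0:y0+h,x0:x0+w,::-1],(800,600),interpolation=cv2.INTER_CUBIC));print('crop',x0,y0,'x8')
E
python3 chk.py 8
```

```text
t 7.3 q [ 0.45  0.28 -0.59  1.87 -0.63  1.04  1.78] nominal edge [0.52382444 0.25800444 0.21404286] 0.12038279213256214 [-0.2 -0.9  0.3]
side edge 279.25547580223946 280.97532781177813 ends (np.float64(285.6357129446448), np.float64(282.3490072171948)) (np.float64(272.9123715275745), np.float64(279.609643196295))
crop 229 240 x8
top edge 120.12272593538215 216.8341292901436 ends (np.float64(119.83065885816245), np.float64(220.73913364245823)) (np.float64(120.41382943768096), np.float64(212.94200815731313))
crop 70 176 x8
```

View pics/side8z.png

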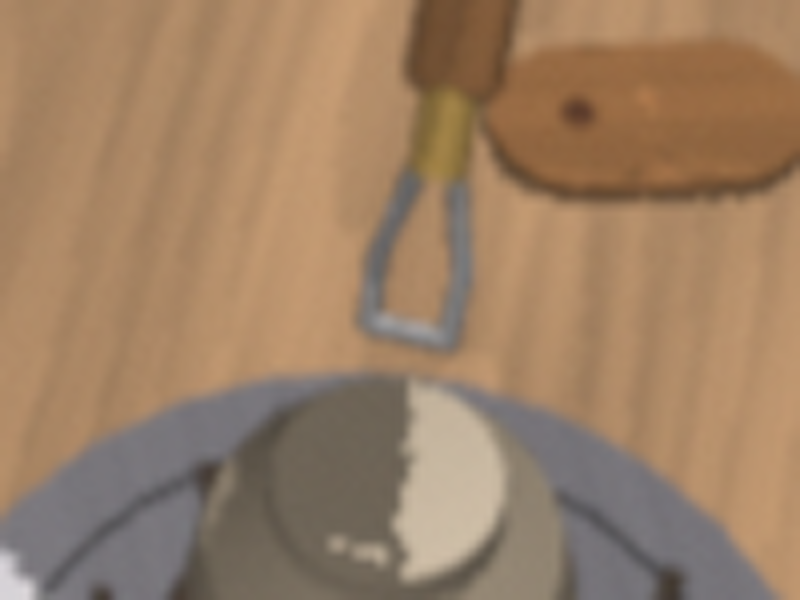

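View pics/top8z.png

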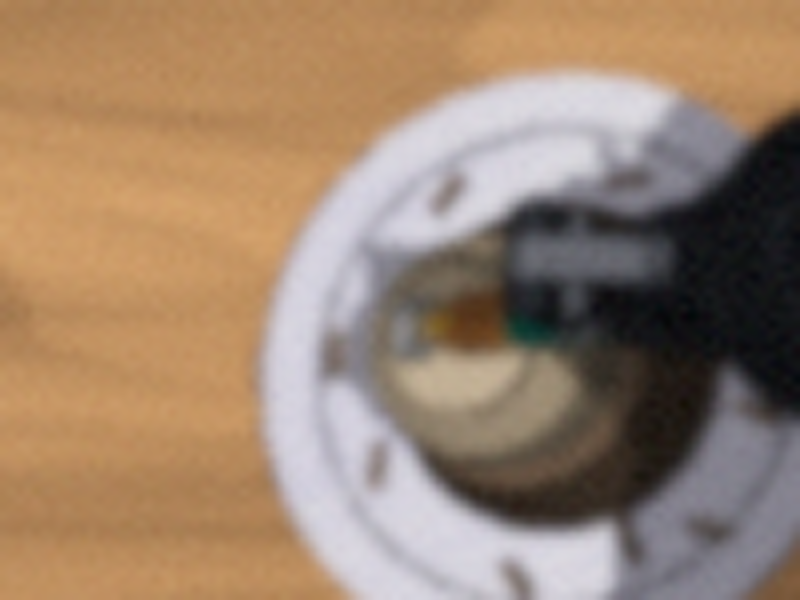

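```bash
python3 - <<'E'
from h import *
s=dict(np.load('pics/side8.png.npz'));t=dict(np.load('pics/top8.png.npz'))
print(tri(s,(229+410/8-.4,240+337/8-.4),t,(70+393/8-.4,176+325/8-.4)))
E
```

```text
(array([0.52377069, 0.26052933, 0.21624426]), np.float64(0.0024414868936353026))
```

Emit:
{"op": "drive_tool", "data": {
  "slide": [
    [0, -1, -8],
    [0, -1, -16],
    [0, -1, -22],
    [0, -1, -24],
    [0, -1, -24],
    [0, -1, -24],
    [0, -1, -24],
    [0, -1, -24]
  ],
  "turn": [
    [0, 0, 0],
    [0, 0, 0],
    [0, 0, 0],
    [0, 0, 0],
    [0, 0, 0],
    [0, 0, 0],
    [0, 0, 0],
    [0, 0, 0]
  ],
  "gripper": [0, 0, 0, 0, 0, 0, 0, 0]
}}

```text
t: 8.2
eef_pos: [0.5245, 0.1735, 0.2915]
tool_rot: [0.642, -0.299, 0.3, 0.64]
contact_force: [0.1, -0.3, -1.4]
gripper_width: 0.126
```

```bash
python3 chk.py 9; python3 -c "
from h import *
o=bot.get_obs();print(o['joint_vel'].round(3),rot(o['tool_rot']).as_matrix().round(3))"
```

```text
t 8.2 q [ 0.45  0.31 -0.59  1.9  -0.64  1.    1.81] nominal edge [0.52471971 0.25718748 0.19140271] 0.12552009746392412 [ 0.1 -0.3 -1.4]
side edge 278.0416675828761 289.8816212805502 ends (np.float64(284.2345556120663), np.float64(291.2494392069159)) (np.float64(271.88348955484156), np.float64(288.5214697226997))
crop 228 249 x8
top edge 123.63771660624457 217.2752777331502 ends (np.float64(123.36122349481977), np.float64(221.08683975036297)) (np.float64(123.91333153356786), np.float64(213.4758218156095))
crop 73 177 x8
[-0.001  0.001 -0.002  0.001  0.001 -0.    -0.   ] [[ 0.002 -1.     0.002]
 [ 0.642  0.003  0.767]
 [-0.767 -0.     0.642]]
```

View pics/side9z.png

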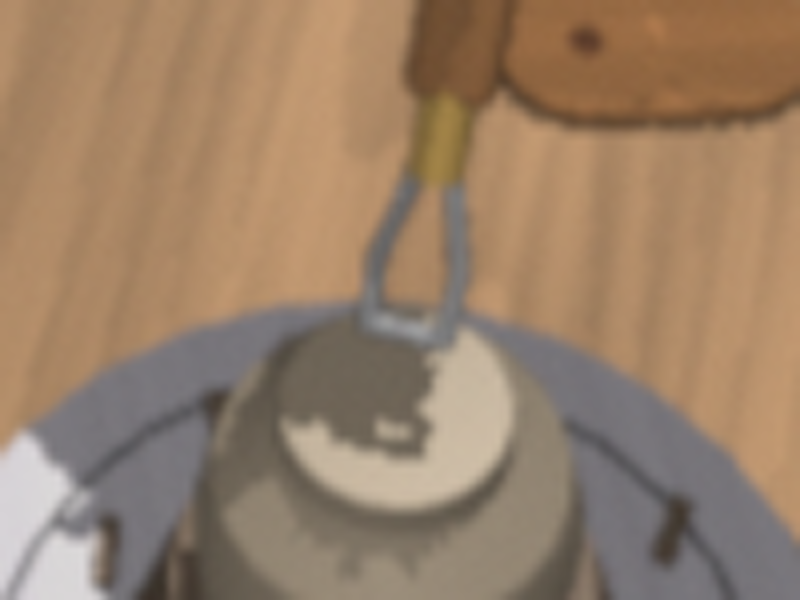

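View pics/top9z.png

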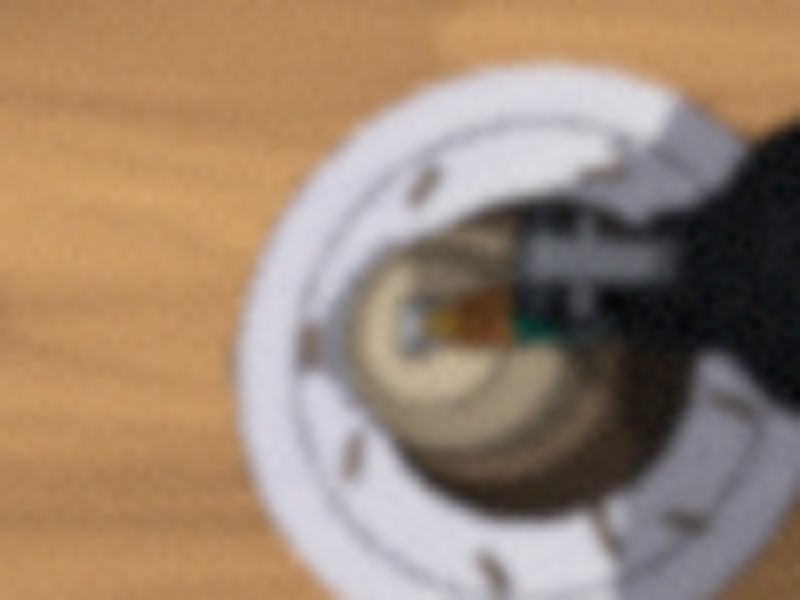

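View pics/side9.png

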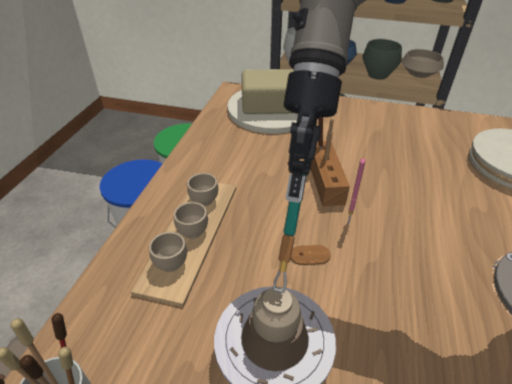

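```bash
python3 - <<'E'
from h import *
s=dict(np.load('pics/side9.png.npz'));t=dict(np.load('pics/top9.png.npz'))
print(tri(s,(228+407/8-.4,249+329/8-.4),t,(73+400/8-.4,177+325/8-.4)))
print('foot',plane(s,228+398/8-.4,249+412/8-.4,.17))
print(bot.hand_in())
E
```

```text
(array([0.52423148, 0.25870214, 0.1942472 ]), np.float64(0.0006810296077936389))
foot [0.5242065  0.25997746 0.17      ]
the job is handed in; nothing more can be done
None
```

I drew the teal loop tool out of its slot, carried it over high and handed in at about 8.2 s of the 42 s. It was still gripped and poised over the cup's foot. The hand-in gives no verdict, so what follows is from my own last checks.

- **Position:** from both cameras the cutting edge is at (0.524, 0.259, 0.194), and from the arm pose at (0.525, 0.257, 0.191). The foot's centre measures (0.524, 0.258–0.260, 0.170). The edge is therefore 1–3 mm off centre and about 21–24 mm above the foot.
- **Attitude:** the handle leans about 40° from vertical by the gripper's pose (target about 45°, allowed 30–60°), and its pose puts the edge level. Side pictures agree to about 1 pixel.
- **Hold:** the opening matches the handle's 11 mm thickness, and the joints are at rest.
- **Surroundings:** the cup's foot measures where it did at the start. In the last side picture the ware cups and rib look unmoved. The arm partly hides the knife and modelling tool there; they still looked in place after the pull.

The one small disagreement came before the final lowering: the arm pose and the cameras differed by 2–3 mm, about the calibration tolerance. No check failed.

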